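# Test the jigger wheel's stop button and reset it

## Robot

A 6-joint arm with a two-finger parallel gripper is mounted at the origin on a cart in front of the work surface, level with it; the furniture and walls round the work are solid. World frame = base frame: x ahead of the robot, y to its left, z up, the work surface at z = 0. Lengths are in mm, angles in rad, forces in N, time in s.
With the tool pointing down it reaches from about 300 to 775 mm from the base axis. Payload 14.6 kg.
Tool frame: the origin (TCP) lies midway between the tips of the shut fingers; the grasp point (between the pads) lies 19 mm behind it; y points along the fingers, z is the direction in which the jaws open and shut, and the axes are right-handed (so a half turn about y gives the same grasp; the last joint's range is limited). The gripper opens to 94 mm and grips with 3 to 60 N. Pads are 16 mm wide; open, the fingers measure 119 mm over their backs; the gripper's body (75 mm by 177 mm) begins 78 mm behind the grasp point.
Start: joints at [-1.257, 0.3, 1.521, -0, 1.321, -0.067], TCP at [204.407, -510.595, 205.446] pointing down, gripper open.
Joint ranges: [-3.03, 3.03], [-0.79, 2.21], [0.23, 2.52], [-1.04, 4.18], [0, 3.07], [-2.55, 2.55]. Speed limits (rad/s): [2.22, 2.22, 2.57, 3.14, 3.14, 3.14].

## Interface

Orientations are given as [roll, pitch, yaw] about the fixed x, y, z axes, in that order (R = Rz(yaw) Ry(pitch) Rx(roll)).
In Python, from cell import manip gives the robot as it stands.
- The arm moves only by the tool play_rows, never from a script. Its argument "series" is a list of rows, each a list of 3 entries, a list of its own where there are three numbers: the shift along the tool's x, y, z in m, then the turn about the tool's y in rad, then the closure, from 0 (fully open) to 1 (shut). In form: [[[dx, dy, dz], twist, grip], ...]. A call has 1 to 20 rows; each row is the pose to reach, as a shift and turn from the pose measured when the call began, along the tool's axes at that moment; what a row does not reach only later rows make up. A row lasts 1/10 s, in which the tool goes at most 50 mm and 8.59 degrees, less where a joint would pass 70% of its speed; a pose out of reach is approached as far as the arm can. A call with a gripper value outside its range is refused whole. The fingers move at their own pace and stop on an object; "squeeze" is the grip in N (left out, the last holds). Time passes only in rows, so rows that repeat a pose let the fingers close. It gives the time, the measured TCP pose, the force and the opening at its end, in the units of the state.
- manip.read_state(): the state, without advancing time (a new reading comes with each control period).
- manip.camera(name): name is "side" or "top"; returns the picture (480x640x3 uint8, red, green, blue); there is no depth.
- manip.camera_params(name): a dict with "K" (3x3 intrinsics, pixels), "dist_coeffs" ([k1, k2, p1, p2, k3] as OpenCV has them; the pictures are not rectified), "rvec" (rotation vector, rad) and "tvec" (3), from world to camera coordinates, as OpenCV has them. Camera axes: x right, y down, z forward; pixel columns grow to the right and rows downward; lengths in mm; the calibration is good to about 2 mm. A picture is of the moment at which its call begins. camera_params takes no time and is no camera call.
- manip.sign_off(): hands the job in, once; it reports no verdict.
The state is a dict: "clock": time; "joints": joint angles; "qd": joint speeds; "effort": joint torques, N m; "eef_pos": TCP position; "eef_rot": TCP orientation; "wrist_force": force on the tool from outside, world axes, zero at the start; "moment": the same for the moment, N m; "finger_gap": finger opening in mm.
Only numpy, scipy, OpenCV 4.12 (cv2) and the standard library are available. Lean on these libraries where they do the work, as an engineer would, in place of code of your own. Each camera call takes 0.05 s, during which the arm holds its last target. There are 200 camera calls.

## Task

Test the stop button of the jigger wheel before the shift: press the big mushroom button fully in and let go, so that it stays latched, then twist it clockwise, by pushing its wing round from one side only, without taking it between the fingers, until it jumps out again. When it is out and let go, press the plain round button on the smaller box fully down to reset, and let it come back up. Leave the loose tools, the bolt and the clay on the table where they are.

Things in the scene. Friction and masses are not known exactly. Their poses are not given: they have to be found in the camera images.
- wing_top (a point): Middle of the top edge of the upright wing across the stop button's cap, on the button's vertical axis; x along the wing (at first away from the robot, within 0.6 rad), y across it, z up; turns with it. The wing is 84 mm long, 12 mm thick over its two pads (top edge 6 mm), 25 mm high above the cap. This point is 134 mm above the table with the button out, 126 mm with it in.
- stop_push (a joint): How far the stop button is in: 0 = out, 0.008 m = fully in (straight down). It is a black mushroom: a flat round cap 90 mm across on a steel stem. It takes about 4.5 N, most of it at the start, snaps over beyond about 5 mm and stays in by itself; once twisted far enough it springs out 8 mm, so a fingertip beside the wing 10 to 14 mm below its top edge (button in) stays clear of the cap.
- stop_turn (a joint): Angle of cap and wing, rad: 0 at rest, grows clockwise seen from above, stop at 0.9; a weak spring turns it back when let go. With the button in, twisting lifts it until it jumps out at about 0.5 to 0.75, at the latest when let go. 1 to 3 N on an end of the wing, 30 to 35 mm from the axis, does it. Clockwise: the wing's -x end goes towards its +y side, its +x end towards its -y side.
- wing_pad_left: Ribbed rubber pad on the wing's +y face, 80 mm long and 22 mm high; 4 mm below the top edge. The origin lies on the button's axis 134 mm below wing_top and the axes are those of wing_top.
- wing_pad_right: The same pad on the wing's -y face, with the same origin and axes.
- stop_box: The grey cast box under the stop button, 112 x 112 mm, 74 mm high to its lid, 82 mm to the steel collar; fixed to the table. Origin: centre of its underside; z up; at rest the wing runs along its x axis.
- reset_top (a point): Centre of the top face of the reset button: a plain round flat black push button 36 mm across in a steel ring 52 mm across, on its own smaller grey box, 74 x 74 mm and 55 mm high. The face is 73 mm above the table when out and moves down with the button.
- reset (a joint): How far the reset button is pressed: 0 = out, 0.006 m = fully down, which takes about 6 N. It springs back when let go.
- reset_box: The smaller grey box under the reset button, 74 x 74 x 55 mm, fixed to the table. Origin: centre of its underside. The two boxes may stand either way round, one left and one right of the robot's middle. Beware of the fixed upright wooden panel behind the middle: it rises far above the table at y = 0.16, from x = 0.59 to the wall.
- loop_tool: Loose bystander: wooden-handled loop tool 192 mm long, 30 mm wide, 14 mm high, lying between the two boxes. Origin: centre of its underside.
- clay_lump_1: Loose bystander: grey clay lump 39 x 66 x 26 mm, at the right. Origin: centre of its underside.
- clay_lump_2: Loose bystander: grey clay lump 62 x 59 x 42 mm, behind the middle. Origin: centre of its underside.
- scraper: Loose bystander: scraper 200 mm long, 44 mm wide, 18 mm high, at the far right. Origin: centre of its underside.
- bolt: Loose bystander: steel bolt standing on its head, 20 mm across, 49 mm high, at the right. Origin: centre of its underside.
- wood_rib: Loose bystander: flat wooden rib 54 x 100 x 9 mm, at the back right. Origin: centre of its underside.

How it is judged (in metres and radians):
On the way, in this order (a step that is already met when the one before it is completed fails the run):
1. the stop button is in and stays in by itself, not touched (value of joint stop_push above 0.0065 m and contact force between each of the arm, the fingers and stop_box below 0.2 N), for 0.2 s.
2. the stop button is twisted clockwise, by at least 0.35 rad (value of joint stop_turn above 0.35 rad), for 0.02 s.
3. the stop button is out, turned back and not touched (value of joint stop_push below 0.0015 m and value of joint stop_turn below 0.12 rad and contact force between each of the arm, the fingers and stop_box below 0.2 N), for 0.2 s.
4. the reset button is pressed fully down (value of joint reset above 0.0045 m), for 0.05 s.
At the end, for the whole second after the job is handed in: The stop button is out (within 1.5 mm) and turned back (within 0.12 rad), the reset button is up again (within 1.5 mm), and the loose things are at rest (value of joint each of stop_push, reset below 0.0015 m and value of joint stop_turn below 0.12 rad and linear speed of each of loop_tool, clay_lump_1, clay_lump_2, scraper, bolt, wood_rib below 0.02 m/s); the robot touches nothing.
It fails at once if the wing is taken between the fingers: both its faces are loaded with more than 1.5 N at once (contact force between the fingers and wing_pad_left above 1.5 N and contact force between the fingers and wing_pad_right above 1.5 N).
It fails at once if the reset button is pressed while the stop button is in (value of joint reset above 0.003 m and value of joint stop_push above 0.004 m).
It fails at once if a loose tool, the bolt, the rib or a clay lump is moved by more than 20 mm (distance of any of loop_tool, clay_lump_1, clay_lump_2, scraper, bolt, wood_rib from where it was at the start of the episode above 0.02 m).
It also fails if it takes over 64 s, if anything falls off the work surface, if the arm or the gripper's body presses on something with over 40 N, if the wrist force passes 120 N, or if a joint passes its speed limit or range.

## Working session

There is one attempt and no reset: what is moved stays moved. The work goes in short steps, Python scripts to look and compute and a tool call to move; the robot and the scene stay as the last step left them, time stands still between calls to the robot, and variables do not carry over. Pictures are saved under pics/ and viewed, about 8 in all and at most 12, crops included, and the job is handed in when it is done.

Besides the shell and the picture viewer there is one more tool, called after "Call:" as a command line: name --argument value ..., lists and objects as JSON in quotes. play_rows: Moves the arm, as the interface text tells. Its arguments: {"type":"object","properties":{"series":{"type":"array","items":{"type":"array"}},"squeeze":{"type":"number"}},"required":["series"]}

```bash
mkdir -p pics; ls; python3 - <<'E'
from cell import manip
import cv2
print(manip.read_state())
for n in("top","side"):
    cv2.imwrite(f"pics/{n}0.png",manip.camera(n)[:,:,::-1]); print(manip.camera_params(n))
E
```

```text
pics
{'clock': 0.0, 'joints': array([-1.25659891e+00,  3.00479610e-01,  1.52160090e+00, -5.28857171e-06,
        1.32068366e+00, -6.66230667e-02]), 'qd': array([-2.59945745e-04,  9.35501569e-04, -2.44991579e-03, -2.81670248e-05,
        5.48035615e-04, -1.33131111e-03]), 'effort': array([ 3.94189692e-04, -5.31797361e+01, -3.52737844e+01,  7.09336298e-02,
        2.42916495e-02, -1.27127155e-04]), 'eef_pos': array([ 204.3266701 , -510.34951029,  204.87327525]), 'eef_rot': array([-1.57196559e+00,  7.28814571e-05, -2.76077090e+00]), 'wrist_force': array([ 0.33910683, -1.05603317,  0.13284921]), 'moment': array([ 0.03157851, -0.02596681,  0.0359641 ]), 'finger_gap': 94.08119192504043}
{'K': array([[581.38588965,   0.        , 310.32284683],
       [  0.        , 581.38588965, 234.37089058],
       [  0.        ,   0.        ,   1.        ]]), 'dist_coeffs': array([-0.0302551,  0.       ,  0.       ,  0.       ,  0.       ]), 'rvec': array([ 2.10602708, -2.14748393,  0.21894773]), 'tvec': array([-128.47388364,  588.32463066, 1435.13831027])}
{'K': array([[565.3669864 ,   0.        , 323.56258386],
       [  0.        , 565.3669864 , 242.81464606],
       [  0.        ,   0.        ,   1.        ]]), 'dist_coeffs': array([-0.1173441,  0.       ,  0.       ,  0.       ,  0.       ]), 'rvec': array([ 0.34594666, -2.61912576,  1.42124408]), 'tvec': array([ 510.19080813,  223.82684525, 1465.40514638])}
```

View pics/top0.png

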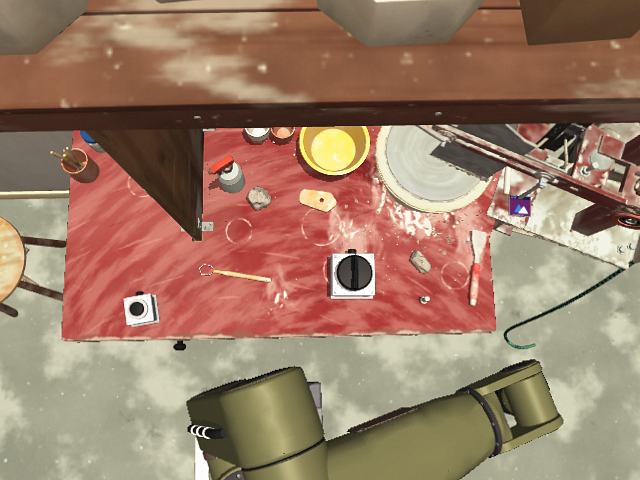

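View pics/side0.png

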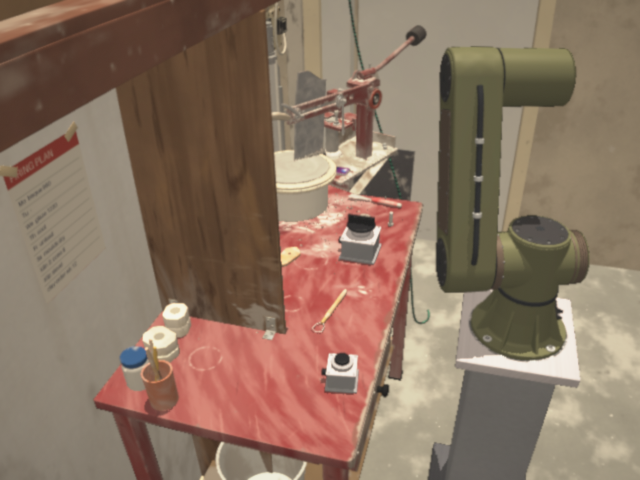

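The top view shows the stop button on its box at about (353,273) and the reset button at (138,309). In the side view they are at about (361,225) and (342,360). I'll enlarge both and measure.

```bash
cat > h.py <<'E'
import numpy as np, cv2
from cell import manip
def ray(n,uv):
    p=manip.camera_params(n); R=cv2.Rodrigues(p["rvec"])[0]
    q=cv2.undistortPoints(np.array(uv,float).reshape(-1,1,2),p["K"],p["dist_coeffs"]).reshape(-1,2)
    return -R.T@p["tvec"], np.c_[q,np.ones(len(q))]@R
def plane(n,uv,z):
    c,d=ray(n,uv); return c+d*((z-c[2])/d[:,2])[:,None]
def proj(n,P):
    p=manip.camera_params(n); return cv2.projectPoints(np.array(P,float).reshape(-1,3),p["rvec"],p["tvec"],p["K"],p["dist_coeffs"])[0].reshape(-1,2)
E
python3 - <<'E'
from h import *
t=cv2.imread("pics/top0.png"); s=cv2.imread("pics/side0.png")
def blob(im,x0,y0,w,h,th):
    m=(im[y0:y0+h,x0:x0+w].max(2)<th).astype(np.uint8)
    n,l,st,c=cv2.connectedComponentsWithStats(m); i=1+np.argmax(st[1:,4])
    cn=max(cv2.findContours((l==i).astype(np.uint8),0,1)[0],key=cv2.contourArea)
    return c[i]+[x0,y0],st[i],cv2.minEnclosingCircle(cn), cv2.fitEllipse(cn)
for nm,box,z in(("stop",(328,250,50,48),109),("reset",(122,292,36,34),73)):
    for th in(60,80):
        c,st,ci,el=blob(t,*box,th); print(nm,th,c,st,ci,el,plane("top",[c],z))
# boxes corners: light faces
hs=cv2.cvtColor(t,cv2.COLOR_BGR2HSV)
for nm,box,z in(("stop",(318,240,70,66),74),("reset",(112,282,54,50),55)):
    x,y,w,h=box; m=((hs[y:y+h,x:x+w,1]<60)&(hs[y:y+h,x:x+w,2]>110)).astype(np.uint8)
    cn=max(cv2.findContours(m,0,1)[0],key=cv2.contourArea); r=cv2.minAreaRect(cn)
    b=cv2.boxPoints(r)+[x,y]; P=plane("top",b,z); print(nm,P.round(),P.mean(0))
a=cv2.resize(t[245:303,323:383],None,fx=6.6,fy=6.6,interpolation=2)[:380,:396]
b=cv2.resize(s[205:265,330:390],None,fx=6.6,fy=6.6,interpolation=2)[:380,:396]
cv2.imwrite("pics/crop.png",np.hstack([a,b]))
E
```

```text
stop 60 [353.03373494 272.43855422] [  9   5  35  36 415] ((26.0, 22.5), 17.755380630493164) ((25.77094841003418, 22.40647315979004), (32.76667404174805, 34.4732780456543), 98.50963592529297) [[ 478.85056919 -241.71110745  109.        ]]
stop 80 [353.46296296 270.85555556] [  9   5  35  36 810] ((25.809341430664062, 22.48468589782715), 17.924867630004883) ((26.018753051757812, 22.472707748413086), (34.45905685424805, 34.8522834777832), 170.1277313232422) [[ 482.72980912 -242.8976733   109.        ]]
reset 60 [136.22794118 308.34558824] [  8  10  14  13 136] ((14.382352828979492, 16.617647171020508), 6.812591552734375) ((14.469117164611816, 16.36156463623047), (12.19295883178711, 13.230640411376953), 82.88491821289062) [[403.92168887 295.48051971  73.        ]]
reset 80 [136.44966443 308.38255034] [  8  10  14  14 149] ((14.330188751220703, 16.066038131713867), 6.977164268493652) ((14.43635082244873, 16.380422592163086), (12.631848335266113, 13.25503921508789), 82.27201080322266) [[403.82083616 294.92707328  73.        ]]
stop [[ 420. -185.   74.]
 [ 534. -188.   74.]
 [ 532. -300.   74.]
 [ 418. -295.   74.]] [ 475.97426952 -241.9974201    74.        ]
reset [[433. 338.  55.]
 [445. 254.  55.]
 [370. 240.  55.]
 [358. 322.  55.]] [401.66267289 288.42317564  55.        ]
```

View pics/crop.png

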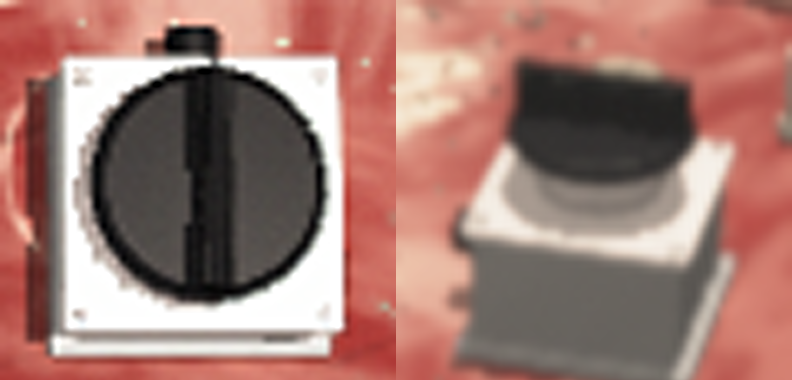

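The crop shows the wing upright and running nearly along world x. Its top edge in the side view goes from about (348.3,214.5) to (374.5,217.1). I'll cross-check the centre and yaw in both views.

```bash
python3 - <<'E'
from h import *
print("cams",ray("top",[[320,240]])[0],ray("side",[[320,240]])[0])
print("cap", plane("top",[[353.9,272.5]],109))
W=plane("side",[[348.3,214.5],[374.5,217.1]],134);d=W[0]-W[1]
print("wing side",W,W.mean(0),np.linalg.norm(d),np.arctan2(d[1],d[0]))
# lid corners from crop, top view
L=np.array([[62,58],[340,58],[345,331],[50,335]])/6.6+[323,245]
P=plane("top",L,74);print("lid",P.round(1),P.mean(0))
# side lid corners
L=np.array([[733-396,148],[690-396,262],[462-396,235]])/6.6+[330,205]
P=plane("side",L,74);print("lid side",P.round(1))
for c in([479,-244],[479,-241]):
  for yaw in(0,-.03):
    R=np.array([np.cos(yaw),np.sin(yaw)])*42
    Q=[[*(c+R),134],[*(c-R),134]]
    print(c,yaw,((proj("top",Q)-[323,245])*6.6).round(), ((proj("side",Q)-[330,205])*6.6+[396,0]).round())
# reset
s=cv2.imread("pics/side0.png"); m=(s[345:372,326:358].max(2)<60).astype(np.uint8)
n,l,st,c=cv2.connectedComponentsWithStats(m);print(st[1:],c[1:]+[326,345])
for i in range(1,n):
  if st[i,4]>40: print("reset side",plane("side",[c[i]+[326,345]],71))
print("reset top",plane("top",[[136.4,308.3]],73))
t=cv2.imread("pics/top0.png")
a=cv2.resize(t[285:330,115:165],None,fx=8,fy=8,interpolation=2)
b=cv2.resize(s[340:395,315:365],None,fx=8,fy=8,interpolation=2)[:360]
cv2.imwrite("pics/crop2.png",np.hstack([a,b]))
E
```

```text
cams [ 301.62141473 -116.98615195 1522.36399782] [ 181.45894588 1200.74853212  991.50439938]
cap [[ 478.65802111 -243.82908334  109.        ]]
wing side [[ 517.20845992 -242.81426324  134.        ]
 [ 437.43822961 -246.8834102   134.        ]] [ 477.32334477 -244.84883672  134.        ] 79.87394820056431 0.05096667008547721
lid [[ 531.6 -194.3   74. ]
 [ 529.6 -300.8   74. ]
 [ 425.2 -298.3   74. ]
 [ 426.  -186.8   74. ]] [ 478.07284259 -245.06200953   74.        ]
lid side [[ 423.2 -290.7   74. ]
 [ 423.8 -189.    74. ]
 [ 528.6 -185.6   74. ]]
[479, -244] 0 [[206.  58.]
 [214. 287.]] [[509.  60.]
 [689.  83.]]
[479, -244] -0.03 [[210.  58.]
 [211. 287.]] [[510.  59.]
 [689.  84.]]
[479, -241] 0 [[198.  58.]
 [206. 287.]] [[508.  64.]
 [688.  86.]]
[479, -241] -0.03 [[201.  58.]
 [203. 287.]] [[508.  62.]
 [688.  88.]]
[[ 10   9  12  11 100]] [[341.52 358.72]]
reset side [[404.59931018 293.04586444  71.        ]]
reset top [[404.02668973 295.05727396  73.        ]]
```

View pics/crop2.png

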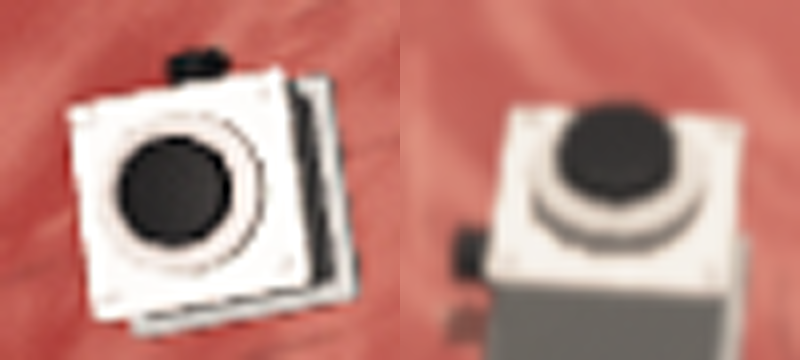

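Both views agree: the stop axis is at about (478,-244.5) with wing yaw about 0 (±0.05), and reset is at about (404,294). The box sizes and heights fit what was given. Next I go above the stop button, shutting the fingers and turning to yaw π.

Call:
play_rows --series '[[[-0.353, 0, -0.145], 0.381, 1], [[-0.353, 0, -0.145], 0.381, 1], [[-0.353, 0, -0.145], 0.381, 1], [[-0.353, 0, -0.145], 0.381, 1], [[-0.353, 0, -0.145], 0.381, 1], [[-0.353, 0, -0.145], 0.381, 1], [[-0.353, 0, -0.145], 0.381, 1], [[-0.353, 0, -0.145], 0.381, 1], [[-0.353, 0, -0.145], 0.381, 1], [[-0.353, 0, -0.145], 0.381, 1], [[-0.353, 0, -0.145], 0.381, 1], [[-0.353, 0, -0.145], 0.381, 1], [[-0.353, 0, -0.145], 0.381, 1], [[-0.353, 0, -0.145], 0.381, 1]]' --squeeze 20

```text
clock: 1.5
eef_pos: [477.8, -245.1, 205.2]
eef_rot: [-1.572, -0.0, 3.14]
wrist_force: [0.1, 0.1, 0.1]
finger_gap: 0.3
```

Call:
play_rows --series '[[[0, 0.045, 0], 0, 1], [[0, 0.062, 0], 0, 1], [[0, 0.066, 0], 0, 1], [[0, 0.07, 0], 0, 1], [[0, 0.073, 0], 0, 1], [[0, 0.076, 0], 0, 1], [[0, 0.078, 0], 0, 1], [[0, 0.079, 0], 0, 1], [[0, 0.08, 0], 0, 1], [[0, 0.08, 0], 0, 1], [[0, 0.08, 0], 0, 1]]'

```text
clock: 2.6
eef_pos: [478.1, -245.1, 126.2]
eef_rot: [-1.571, 0.001, 3.141]
wrist_force: [-3.3, 1.8, 9.1]
finger_gap: 0.4
```

Bottomed out at 126.2 mm, which matches "in". Lift off, back toward the robot (+tool x is -x), then look.

Call:
play_rows --series '[[[0, -0.02, 0], 0, 1], [[0, -0.06, 0], 0, 1], [[0.04, -0.06, 0.03], 0, 1], [[0.09, -0.06, 0.06], 0, 1], [[0.11, -0.06, 0.06], 0, 1], [[0.11, -0.06, 0.06], 0, 1]]'

```text
clock: 3.2
eef_pos: [365.7, -305.8, 186.4]
eef_rot: [-1.571, 0.001, 3.138]
wrist_force: [-0.2, 0.6, 0.1]
finger_gap: 0.4
```

```bash
python3 - <<'E'
from h import *
t=manip.camera("top")[:,:,::-1]; s=manip.camera("side")[:,:,::-1]
cv2.imwrite("pics/t1.png",t);cv2.imwrite("pics/s1.png",s)
a=cv2.resize(t[245:303,323:383],None,fx=6.6,fy=6.6,interpolation=2)[:380,:396]
b=cv2.resize(s[205:265,330:390],None,fx=6.6,fy=6.6,interpolation=2)[:380,:396]
cv2.imwrite("pics/crop3.png",np.hstack([a,b]))
st=manip.read_state();print(st["eef_pos"],st["wrist_force"])
E
```

```text
[ 368.11550794 -305.2655718   186.44581816] [ 0.20882408 -0.38425495  0.302384  ]
```

View pics/crop3.png

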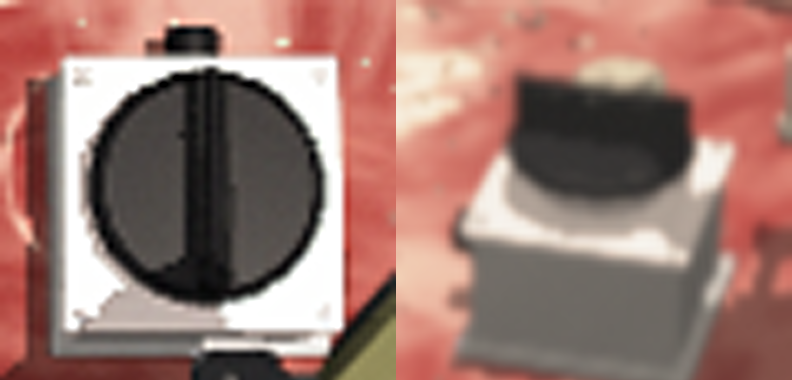

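The side view shows the wing edge dropped by about 14 crop px, so the button is latched in, with the wing still at 0. Now down beside the wing's near end, on its -y side.

Call:
play_rows --series '[[[-0.04, 0, -0.015], 0, 1], [[-0.076, 0, -0.03], 0, 1], [[-0.076, 0, -0.03], 0, 1], [[-0.076, 0, -0.03], 0, 1], [[-0.076, 0.04, -0.03], 0, 1], [[-0.076, 0.065, -0.03], 0, 1], [[-0.076, 0.0724, -0.03], 0, 1], [[-0.076, 0.0724, -0.03], 0, 1], [[-0.076, 0.0724, -0.03], 0, 1]]'

```text
clock: 4.2
eef_pos: [444.7, -275.9, 115.5]
eef_rot: [-1.57, 0.003, 3.139]
wrist_force: [0.1, 0.8, 0.1]
finger_gap: 0.3
```

Call:
play_rows --series '[[[0, 0.001, -0.004], 0, 1], [[0, 0.001, -0.008], 0, 1], [[0, 0.001, -0.011], 0, 1], [[0, 0.001, -0.014], 0, 1], [[0, 0.001, -0.017], 0, 1], [[0, 0.001, -0.02], 0, 1], [[0, 0.001, -0.023], 0, 1], [[0, 0.001, -0.026], 0, 1], [[0, 0.001, -0.028], 0, 1], [[0, 0.001, -0.03], 0, 1], [[0, 0.001, -0.032], 0, 1], [[0, 0.001, -0.034], 0, 1], [[0, 0.001, -0.036], 0, 1], [[0, 0.001, -0.037], 0, 1], [[0, 0.001, -0.037], 0, 1]]'

```text
clock: 5.7
eef_pos: [444.8, -238.7, 114.6]
eef_rot: [-1.57, 0.003, 3.139]
wrist_force: [-0.4, -1.1, 0.3]
finger_gap: 0.7
```

```bash
python3 - <<'E'
from h import *
t=manip.camera("top")[:,:,::-1]; s=manip.camera("side")[:,:,::-1]
a=cv2.resize(t[245:303,323:383],None,fx=6.6,fy=6.6,interpolation=2)[:380,:396]
b=cv2.resize(s[205:265,330:390],None,fx=6.6,fy=6.6,interpolation=2)[:380,:396]
cv2.imwrite("pics/crop4.png",np.hstack([a,b]))
st=manip.read_state();print(st["eef_pos"],st["wrist_force"])
E
```

```text
[ 444.68893393 -238.6941811   114.29238134] [-0.22111183 -0.03676277  0.08293055]
```

View pics/crop4.png

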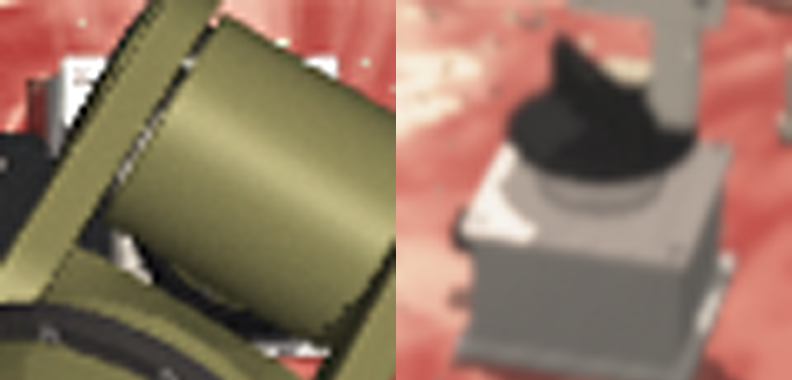

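The side view shows the wing turned well round, and the cap is back at its "out" height (cap bottom at about 180, against 197 when in). Now retreat along -y and rise.

Call:
play_rows --series '[[[0, 0, 0.008], 0, 1], [[0, 0, 0.018], 0, 1], [[0, 0, 0.03], 0, 1], [[0, 0, 0.042], 0, 1], [[0, 0, 0.05], 0, 1], [[0, -0.03, 0.05], 0, 1], [[0, -0.07, 0.055], 0, 1], [[0.04, -0.09, 0.06], 0, 1], [[0.075, -0.09, 0.06], 0, 1], [[0.075, -0.09, 0.06], 0, 1], [[0.075, -0.09, 0.06], 0, 1]]'

```text
clock: 6.9
eef_pos: [369.1, -299.0, 204.4]
eef_rot: [-1.57, 0.003, 3.138]
wrist_force: [-0.3, -0.1, 0.2]
finger_gap: 0.8
```

```bash
python3 - <<'E'
from h import *
t=manip.camera("top")[:,:,::-1]; s=manip.camera("side")[:,:,::-1]
a=cv2.resize(t[245:303,323:383],None,fx=6.6,fy=6.6,interpolation=2)[:380,:396]
b=cv2.resize(s[205:265,330:390],None,fx=6.6,fy=6.6,interpolation=2)[:380,:396]
cv2.imwrite("pics/crop5.png",np.hstack([a,b]))
st=manip.read_state();print(st["eef_pos"],st["eef_rot"],st["wrist_force"],st["joints"])
E
```

```text
[ 369.82137213 -298.63418863  203.97308022] [-1.57024860e+00  2.60812558e-03  3.13937148e+00] [ 0.40197288  0.43250757 -0.29636578] [-7.57169273e-01  1.32709685e-01  1.72786391e+00  1.44968925e-03
  1.27874450e+00  8.15433133e-01]
```

View pics/crop5.png

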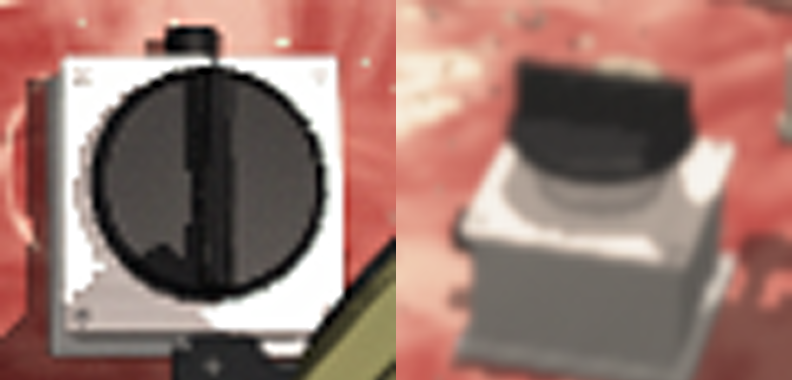

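The stop button is out and turned back; both crops match the first one. Now across to the reset button at height 204, twisting back to keep joint 6 mid-range.

Call:
play_rows --series '[[[-0.034, 0, -0.05], -0.1, 1], [[-0.034, 0, -0.1], -0.2, 1], [[-0.034, 0, -0.15], -0.3, 1], [[-0.034, 0, -0.2], -0.4, 1], [[-0.034, 0, -0.25], -0.5, 1], [[-0.034, 0, -0.3], -0.6, 1], [[-0.034, 0, -0.35], -0.7, 1], [[-0.034, 0, -0.4], -0.8, 1], [[-0.034, 0, -0.45], -0.9, 1], [[-0.034, 0, -0.5], -0.9, 1], [[-0.034, 0, -0.55], -0.9, 1], [[-0.034, 0, -0.593], -0.9, 1], [[-0.034, 0, -0.593], -0.9, 1], [[-0.034, 0, -0.593], -0.9, 1], [[-0.034, 0, -0.593], -0.9, 1], [[-0.034, 0, -0.593], -0.9, 1]]'

```text
clock: 8.6
eef_pos: [405.4, 293.4, 203.8]
eef_rot: [-1.568, 0.001, -2.245]
wrist_force: [-0.7, 0.2, -0.1]
finger_gap: 0.1
```

Call:
play_rows --series '[[[0, 0.05, 0], 0, 1], [[0, 0.095, 0], 0, 1], [[0, 0.118, 0], 0, 1], [[0, 0.126, 0], 0, 1], [[0, 0.13, 0], 0, 1], [[0, 0.133, 0], 0, 1], [[0, 0.135, 0], 0, 1], [[0, 0.137, 0], 0, 1], [[0, 0.138, 0], 0, 1], [[0, 0.138, 0], 0, 1], [[0, 0.138, 0], 0, 1]]'

```text
clock: 9.7
eef_pos: [406.9, 293.5, 70.4]
eef_rot: [-1.566, 0.004, -2.245]
wrist_force: [-17.4, -15.2, 49.8]
finger_gap: 0.6
```

It stopped at 70.4 mm with about 50 N, so a fingertip probably caught the ring. Back off and look.

Call:
play_rows --series '[[[0, -0.01, 0], 0, 1], [[0, -0.03, 0], 0, 1], [[0, -0.03, 0], 0, 1], [[0, -0.03, 0], 0, 1]]'

```text
clock: 10.1
eef_pos: [407.1, 293.7, 100.9]
eef_rot: [-1.566, 0.006, -2.245]
wrist_force: [-0.7, 0.1, -0.4]
finger_gap: 0.5
```

```bash
python3 - <<'E'
from h import *
t=manip.camera("top")[:,:,::-1]; s=manip.camera("side")[:,:,::-1]
a=cv2.resize(t[285:330,115:165],None,fx=8,fy=8,interpolation=2)
b=cv2.resize(s[320:370,315:365],None,fx=8,fy=8,interpolation=2)[:360]
cv2.imwrite("pics/crop6.png",np.hstack([a,b]))
st=manip.read_state();p=st["eef_pos"];print(p,st["eef_rot"],st["wrist_force"])
print("tcp in side",proj("side",[p])[0],"reset top",proj("side",[[404,294,73]]),"in crop",(proj("side",[p,[404,294,73]])-[315,320])*8+[400,0])
# ring/button ellipses from first pictures
for n,f,box in(("top","top0",(115,285,50,45)),("side","side0",(315,340,50,55))):
    im=cv2.imread(f"pics/{f}.png");x,y,w,h=box
    g=cv2.resize(im[y:y+h,x:x+w].max(2),None,fx=8,fy=8,interpolation=2); m=(g<110).astype(np.uint8)
    for c in cv2.findContours(m,0,1)[0]:
        if cv2.contourArea(c)>3000:
            e=cv2.fitEllipse(c); uv=(np.array(e[0])+.5)/8-.5+[x,y]; print(n,e,uv,plane(n,[uv],73))
E
```

```text
[406.54396571 293.34142282  99.86882422] [-1.56659574  0.00392087 -2.24505756] [-0.19214991  0.3406348  -0.37530335]
tcp in side [340.70035826 349.42865603] reset top [[341.67704107 358.42231575]] in crop [[605.60286605 235.42924822]
 [613.41632857 307.37852602]]
top ((174.06089782714844, 190.98680114746094), (109.0696029663086, 114.43701934814453), 78.8067398071289) [136.32011223 308.43585014] [[403.69496368 295.24415706  73.        ]]
top ((312.6473083496094, 195.2722930908203), (19.39667320251465, 310.97430419921875), 172.45950317382812) [153.64341354 308.97153664] [[401.61514731 252.22761272  73.        ]]
side ((205.90576171875, 342.9239196777344), (92.78569793701172, 265.10113525390625), 94.19348907470703) [340.30072021 382.42798996] [[389.02765986 366.28520822  73.        ]]
side ((216.63327026367188, 153.5726318359375), (98.38392639160156, 115.27757263183594), 88.4139404296875) [341.64165878 358.75907898] [[403.81582938 295.07031387  73.        ]]
```

View pics/crop6.png

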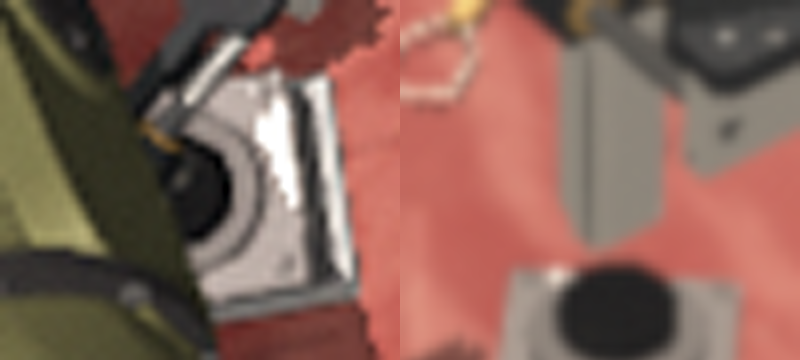

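Both views put the reset centre at (403.8,295.1). The tip was about 3 mm off along the jaw axis, enough to catch the ring, so I'll recentre.

Call:
play_rows --series '[[[0.0004, 0, -0.0032], 0, 1], [[0.0004, 0, -0.0032], 0, 1], [[0.0004, 0, -0.0032], 0, 1], [[0.0004, 0, -0.0032], 0, 1], [[0.0004, 0, -0.0032], 0, 1]]'

```text
clock: 10.7
eef_pos: [403.8, 295.0, 99.8]
eef_rot: [-1.567, 0.004, -2.245]
wrist_force: [-0.6, -0.0, 0.0]
finger_gap: 0.3
```

Call:
play_rows --series '[[[0, 0.018, 0], 0, 1], [[0, 0.025, 0], 0, 1], [[0, 0.028, 0], 0, 1], [[0, 0.03, 0], 0, 1], [[0, 0.03, 0], 0, 1]]'

```text
clock: 11.2
eef_pos: [403.9, 295.0, 71.1]
eef_rot: [-1.567, 0.004, -2.245]
wrist_force: [-7.3, -4.3, 15.3]
finger_gap: 0.4
```

15 N already at 71.1 mm, so something rigid meets the tool. A grey part right of the fingers in the last crop is unexplained, so I'll take a wider look in this pose.

```bash
python3 - <<'E'
from h import *
t=manip.camera("top")[:,:,::-1]; s=manip.camera("side")[:,:,::-1]
cv2.imwrite("pics/t7.png",t);cv2.imwrite("pics/s7.png",s)
a=cv2.resize(t[230:350,90:190],None,fx=4,fy=4,interpolation=2)
b=cv2.resize(s[280:400,290:390],None,fx=4,fy=4,interpolation=2)
cv2.imwrite("pics/crop7.png",np.hstack([a,b]))
st=manip.read_state();print(st)
E
```

```text
{'clock': 11.3, 'joints': array([ 0.55899928,  0.34814109,  1.79923742, -0.00326136,  0.98939868,
        1.23502649]), 'qd': array([ 0.00124273, -0.00078892,  0.00093952, -0.00153505, -0.00119981,
       -0.00025665]), 'effort': array([-1.91955823e-01, -4.34873843e+01, -2.85574758e+01,  8.64407793e-02,
       -2.34544806e+00, -6.28951711e-04]), 'eef_pos': array([403.92107854, 294.9766    ,  71.07309211]), 'eef_rot': array([-1.56662901,  0.00364337, -2.24503139]), 'wrist_force': array([-7.09458221, -5.46665116, 15.93857799]), 'moment': array([-0.95077868,  1.38282767,  0.04213635]), 'finger_gap': 0.47881916641679145}
```

View pics/crop7.png

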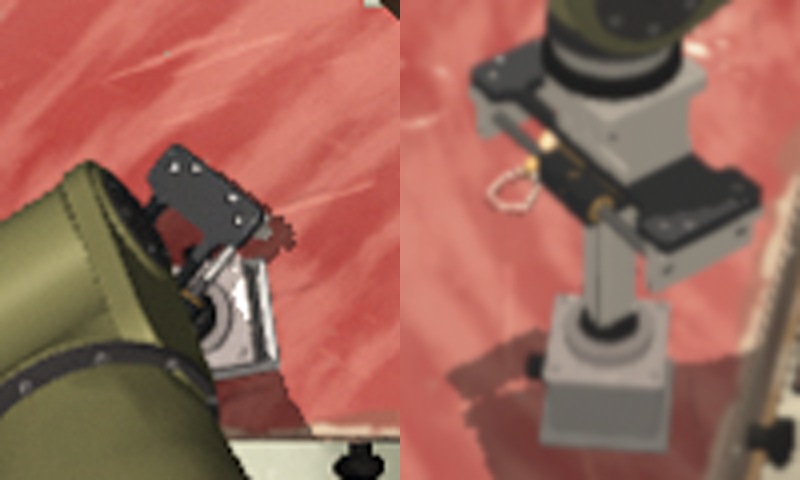

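The side view shows the tips on the button face, with the ring well below it. I'll check how far the black face has sunk by comparing pixel columns with the first picture.

```bash
python3 - <<'E'
from h import *
a=cv2.imread("pics/side0.png").max(2);b=cv2.imread("pics/s7.png").max(2)
np.set_printoptions(linewidth=200)
print("cols 333..350"); 
for r in range(350,374): print(r,a[r,333:351],"|",b[r,333:351])
for z in(73,67,62,55):
  th=np.linspace(0,2*np.pi,60); P=np.c_[404+18*np.cos(th),295+18*np.sin(th),np.full(60,z)]
  q=proj("side",P); print(z,"u",q[:,0].min().round(1),q[:,0].max().round(1),"v",q[:,1].min().round(1),q[:,1].max().round(1))
E
```

```text
cols 333..350
350 [206 207 207 207 205 203 201 198 198 198 198 198 198 199 198 197 198 198] | [206 203 182 154 144 135 119 136 144 145 143 142 142 141 143 158 187 189]
351 [200 205 205 205 203 201 197 191 187 188 187 188 194 197 197 196 197 198] | [200 196 172 150 143 135 118 136 144 145 143 142 142 141 143 158 187 191]
352 [203 206 205 199 187 181 171 156 150 151 150 155 170 184 192 196 198 199] | [194 190 166 148 144 135 118 136 144 145 142 142 142 141 143 158 188 193]
353 [226 226 217 188 147 126 109  93  90  89  89  95 118 148 173 193 201 205] | [188 183 159 146 143 134 118 135 144 144 142 142 141 142 143 158 186 195]
354 [242 241 223 168 104  73  62  57  56  56  56  58  70  93 129 177 214 224] | [181 171 151 143 143 135 118 136 144 144 142 142 142 142 143 154 179 187]
355 [242 236 185 113  69  55  54  54  54  54  53  55  55  59  82 145 217 238] | [167 157 145 138 141 134 118 136 144 143 142 142 141 142 144 152 162 168]
356 [238 219 138  70  55  54  53  54  54  54  53  54  54  55  60 104 181 233] | [156 147 131 120 136 133 118 136 144 144 142 141 142 141 144 152 151 153]
357 [230
[... 2033 characters left out ...]
1 134 135 132 131 140 160 186 225 240] | [168 156 145 141 134 129 127 126 126 126 127 127 127 130 136 141 153 160]
371 [245 243 234 228 219 184 165 164 164 165 167 168 172 192 221 234 243 245] | [171 166 162 160 153 144 139 138 137 136 139 141 144 149 155 158 165 169]
372 [246 245 245 244 243 234 227 228 228 230 231 231 231 236 243 244 245 245] | [172 170 170 170 167 161 157 157 157 157 160 161 163 165 167 167 170 170]
373 [245 245 245 245 245 244 243 243 244 245 245 245 244 245 245 245 245 245] | [172 172 172 172 172 170 169 170 171 172 174 173 170 170 169 169 170 170]
73 u 333.7 349.5 v 353.2 364.4
67 u 333.7 349.4 v 355.1 366.3
62 u 333.7 349.4 v 356.6 367.9
55 u 333.7 349.4 v 358.8 370.0
```

The pixel rows say the ring's top is just under the face, at about 71 mm, so the tips are standing on the ring. I'll compare predicted and seen tip corners.

```bash
python3 - <<'E'
from h import *
from scipy.spatial.transform import Rotation as Ro
st=manip.read_state();R=Ro.from_euler("xyz",st["eef_rot"]).as_matrix();p=st["eef_pos"]
for ex,ez in((8,-12.5),(8,12.5),(-8,12.5),(-8,-12.5),(0,0)):
    q=p+R@[ex,0,ez]; print(ex,ez,(q-[403.8,295.1,71]).round(1),proj("side",[q]).round(1)[0],proj("side",[p+R@[ex,-40,ez]]).round(1)[0])
b=cv2.imread("pics/s7.png"); x,y=322,335
im=cv2.resize(b[y:y+38,x:x+38],None,fx=15,fy=15,interpolation=cv2.INTER_CUBIC)
im=np.clip(im.astype(float)*1.4,0,255).astype(np.uint8)
cv2.imwrite("pics/crop8.png",im)
E
```

```text
8 -12.5 [-14.6   1.4  -0. ] [347.7 361. ] [348.  348.1]
8 12.5 [  4.9 -14.2   0.1] [341.1 354.8] [341.2 341.9]
-8 12.5 [14.9 -1.7  0.2] [335.5 357.7] [335.6 344.9]
-8 -12.5 [-4.6 13.9  0.1] [342.1 364. ] [342.3 351.1]
0 0 [ 0.1 -0.1  0.1] [341.6 359.3] [341.8 346.5]
```

View pics/crop8.png

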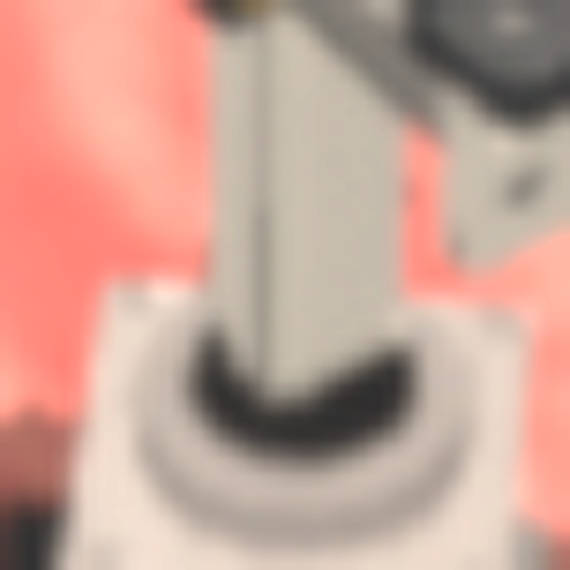

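The tips look shifted away from the camera by a few mm, more than the shut pair (25x16 mm) can spare inside the 36 mm bore. I'll use one finger of the open gripper instead (12.5x16 mm), which leaves far more margin, and aim 2 mm further +y.

Call:
play_rows --series '[[[0, -0.02, 0], 0, 1], [[0, -0.045, 0], 0, 1], [[0, -0.045, 0], 0, 0], [[0, -0.045, 0], 0, 0], [[-0.001, -0.045, 0.025], 0, 0], [[-0.0018, -0.045, 0.0523], 0, 0], [[-0.0018, -0.045, 0.0523], 0, 0], [[-0.0018, -0.045, 0.0523], 0, 0], [[-0.0018, -0.045, 0.0523], 0, 0], [[-0.0018, -0.045, 0.0523], 0, 0], [[-0.0018, -0.045, 0.0523], 0, 0]]'

```text
clock: 12.4
eef_pos: [445.2, 264.1, 116.2]
eef_rot: [-1.567, 0.004, -2.244]
wrist_force: [-0.3, 0.4, -0.2]
finger_gap: 69.0
```

Call:
play_rows --series '[[[0, 0, 0], 0, 0], [[0, 0, 0], 0, 0], [[0, 0, 0], 0, 0], [[0, 0, 0], 0, 0], [[0, 0.02, 0], 0, 0], [[0, 0.034, 0], 0, 0], [[0, 0.036, 0], 0, 0], [[0, 0.036, 0], 0, 0]]'

```text
clock: 13.2
eef_pos: [445.5, 264.1, 80.3]
eef_rot: [-1.567, 0.003, -2.244]
wrist_force: [-0.8, -0.3, 0.0]
finger_gap: 93.8
```

```bash
python3 - <<'E'
from h import *
from scipy.spatial.transform import Rotation as Ro
s=manip.camera("side")[:,:,::-1]; cv2.imwrite("pics/s9.png",s)
st=manip.read_state();R=Ro.from_euler("xyz",st["eef_rot"]).as_matrix();p=st["eef_pos"];g=st["finger_gap"]/2
print(p,st["finger_gap"],st["wrist_force"],st["moment"])
f=p+R@[0,0,-(g+6.25)];print("finger",f)
x,y=312,335
im=cv2.resize(s[y:y+40,x:x+50],None,fx=12,fy=12,interpolation=cv2.INTER_CUBIC)
cv2.imwrite("pics/crop9.png",im)
for ez in(g,g+12.5):
  for ex in(8,-8): print(ex,ez,((proj("side",[p+R@[ex,0,-ez]])[0]-[x-.5,y-.5])*12).round())
E
```

```text
[445.67220569 264.23348114  80.80927621] 94.18784094021944 [-0.44471741 -0.08861495  0.31478892] [-0.02109835 -0.07931473  0.02153526]
finger [403.97693408 297.50547287  80.57961848]
8 47.09392047010972 [371. 234.]
-8 47.09392047010972 [304. 270.]
8 59.59392047010972 [412. 272.]
-8 59.59392047010972 [344. 308.]
```

View pics/crop9.png

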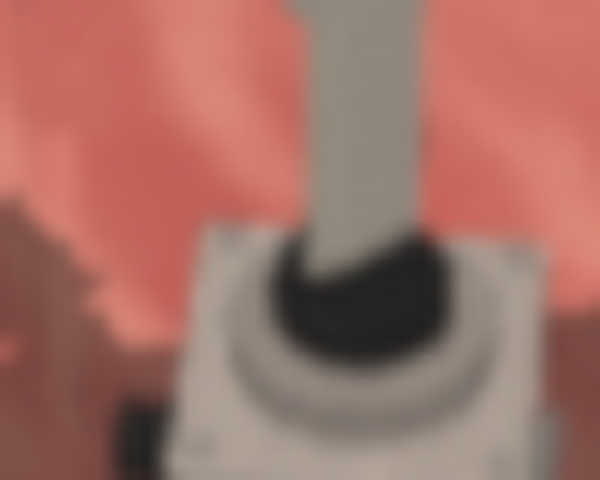

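The finger's back is bevelled, which explains the earlier offset; its inner edge is where predicted, over the button. Next, probe down in small steps and watch the force.

Call:
play_rows --series '[[[0, 0.004, 0], 0, 0], [[0, 0.006, 0], 0, 0], [[0, 0.006, 0], 0, 0], [[0, 0.006, 0], 0, 0]]'

```text
clock: 13.65
eef_pos: [446.2, 264.4, 75.3]
eef_rot: [-1.566, 0.005, -2.244]
wrist_force: [2.8, 0.7, 2.8]
finger_gap: 94.0
```

Call:
play_rows --series '[[[0, 0.001, 0], 0, 0], [[0, 0.0015, 0], 0, 0], [[0, 0.0015, 0], 0, 0]]'

```text
clock: 13.95
eef_pos: [446.2, 264.5, 73.8]
eef_rot: [-1.566, 0.005, -2.244]
wrist_force: [0.5, 0.5, 4.4]
finger_gap: 94.4
```

Call:
play_rows --series '[[[0, 0.001, 0], 0, 0], [[0, 0.0015, 0], 0, 0], [[0, 0.0015, 0], 0, 0]]'

```text
clock: 14.25
eef_pos: [446.2, 264.5, 72.3]
eef_rot: [-1.566, 0.005, -2.244]
wrist_force: [1.1, 0.0, 5.2]
finger_gap: 93.8
```

Call:
play_rows --series '[[[0, 0.001, 0], 0, 0], [[0, 0.0015, 0], 0, 0], [[0, 0.0015, 0], 0, 0]]'

```text
clock: 14.55
eef_pos: [446.3, 264.5, 71.3]
eef_rot: [-1.566, 0.006, -2.244]
wrist_force: [-0.4, -0.5, 11.0]
finger_gap: 94.0
```

Force rises like a spring from about 77 mm (2.8, 4.4, 5.2 N) and hits the stop at 71.3 mm with 11 N. So the button bottoms at this TCP height, and the earlier presses were full presses too. Hold briefly, then lift off and retreat upward.

Call:
play_rows --series '[[[0, 0.0005, 0], 0, 0], [[0, 0.0005, 0], 0, 0], [[0, -0.01, 0], 0, 0], [[0, -0.04, 0], 0, 0], [[0, -0.08, 0], 0, 0], [[0, -0.11, 0], 0, 0], [[0, -0.11, 0.0], 0, 0], [[0.03, -0.11, -0.0], 0, 0], [[0.08, -0.11, 0], 0, 0], [[0.08, -0.11, 0], 0, 0], [[0.08, -0.11, 0], 0, 0], [[0.08, -0.11, 0], 0, 0]]'

```text
clock: 15.75
eef_pos: [396.1, 202.3, 180.7]
eef_rot: [-1.566, 0.006, -2.244]
wrist_force: [0.2, -0.4, -0.7]
finger_gap: 93.9
```

```bash
python3 - <<'E'
from h import *
s=manip.camera("side")[:,:,::-1]; t=manip.camera("top")[:,:,::-1]
s0=cv2.imread("pics/side0.png");t0=cv2.imread("pics/top0.png")
st=manip.read_state();print(st["eef_pos"],st["wrist_force"],st["clock"])
def c(im,x,y,w,h):
    m=(im[y:y+h,x:x+w].max(2)<80).astype(np.uint8);M=cv2.moments(m,True);return M["m00"],M["m10"]/M["m00"]+x,M["m01"]/M["m00"]+y
for im in(s0,s): print("reset",c(im,330,350,24,17),"stop",c(im,345,212,34,24))
a=cv2.resize(np.hstack([t[200:360,100:500]]),None,fx=1.5,fy=1.5)
b=cv2.resize(s[190:400,300:430],None,fx=1.2,fy=1.2)
o=np.zeros((500,600,3),np.uint8);o[:240]=a;o[245:245+b.shape[0],:b.shape[1]]=b;b0=cv2.resize(s0[190:400,300:430],None,fx=1.2,fy=1.2);o[245:245+b.shape[0],300:300+b.shape[1]]=b0
cv2.imwrite("pics/end.png",o)
E
```

```text
[396.05760034 202.39060132 180.59232966] [ 0.09334322 -0.39567227  0.43525744] 15.85
reset (125.0, 341.624, 358.88) stop (381.0, 360.38582677165357, 223.51443569553805)
reset (145.0, 341.51724137931035, 358.8) stop (566.0, 359.8816254416961, 221.79505300353358)
```

View pics/end.png

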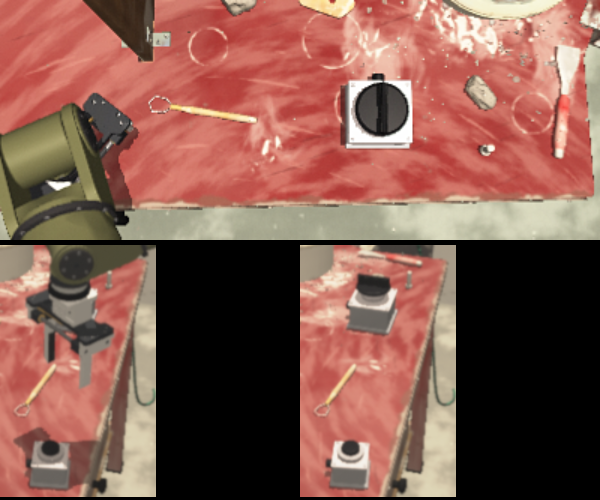

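The final picture shows the reset button up (its centre matches the start to 0.1 px), the stop wing straight and out in the top view, the loose things where they were, and the arm clear.

```bash
python3 -c "
from cell import manip
print(manip.sign_off())"
```

```text
the job is handed in; nothing more can be done
None
```

The stop button was pressed in, twisted out clockwise and let go. The reset button was then pressed fully and came back up, and I handed the job in at about 16 s. No verdict was reported.

**Stop button:**
- I pressed it with the shut fingers until it bottomed at 126.2 mm with 9 N. The side view after lifting off showed it latched in.
- I twisted it by pushing the wing's near end from its right side only. The pictures showed it back out while still turned, then out and straight after I let go.

**Reset button:**
- The first press reached about 50 N at the fingers and stopped at 70.4 mm, higher than the 67 mm I expected. I took this for the fingers catching on the ring, so I backed off.
- A second try with the tip recentred stopped at 71.1 mm with 15 N. I then probed with one finger of the open gripper.
- That probe showed a spring rise from contact at about 77 mm and a hard stop at 71.3 mm (2.8, 4.4, 5.2, then 11 N). So it was fully down, and the earlier presses very likely were too.
- These heights are about 4 mm above those given for the button. I did not resolve that difference.

**Last checks:** The reset button's centre matched the start to about 0.1 px, so it is up. The top view showed the stop button straight and out, though the arm hid it in the final side view. The arm was clear with no force reading. The loop tool, near clay lump, scraper and bolt looked unmoved by eye in that view, and the other two things were only partly in the picture.

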